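# Weigh the coffee on the beam scale

### The job

The pouch of coffee already stands on the kitchen beam scale. Take the sliding weight by its red grip and slide it along the notched beam until, once you have let go, the beam's red pointer comes to rest in the green band of the index plate; leave the pouch standing on its platform.

Things in the scene. Friction and masses are not known exactly. Their poses are not given: they have to be found in the camera images.
- scale: Blue beam scale, fixed. Origin: on the worktop under the beam's pivot (pivot 90 mm up). Its -y axis points along the beam to the pointer (right, seen from the robot), x away from the robot, yaw within 0.25 rad. Foot 80 x 455 mm. Square steel load platform, 110 x 120 mm, centred at y +85 mm, top at z 127 mm, moves up or down 17 mm but stays level.
- beam (a joint): Tilt (rad) of the notched steel beam: 0 = level, red pointer (287 mm from the pivot) mid green band (12 mm high, on a white plate); positive = pointer high, weight must go outward to the pointer; negative = low, back. Stops +-0.2. Untouched it settles in 1 s and shows the error, linearly: 0.0135 rad per 10 mm that the weight is from balance. The pouch's mass, so the balance, varies.
- poise_grip (a point): Grip point inside the sliding weight's red block (24 mm across the beam, 32 along, 46 high); 44 mm above the beam's centre line, 18 below the block's top, 25 above the dark saddle (38 wide) under it. Its -y points outward along the beam. Starts 70 to 95 mm from the pivot, slides to 240 mm with about 1 N, no clicks, stays where left. The beam tilts freely while it is held.
- coffee_pouch: Black and white stand-up coffee pouch, 46 x 94 x 104 mm, about 0.3 kg, loose, standing upright on the scale's platform. Origin: centre of its underside, z up.

How it is judged:
At the end, for the whole second after the job is handed in: The beam is at rest within 0.022 rad of level (pointer within 6 mm of the middle of the green band), with the coffee pouch standing upright (within 10 degrees) on the platform, within 30 mm of its centre each way (value of joint beam between -0.022 and 0.022 rad and velocity of joint beam between -0.05 and 0.05 rad/s and x of coffee_pouch in the frame of scale between -0.03 and 0.03 m and y of coffee_pouch in the frame of scale between 0.055 and 0.115 m and z of coffee_pouch in the frame of scale between 0.1 and 0.155 m and angle between coffee_pouch's own z axis and vertical below 0.17 rad); the robot touches nothing.
It fails at once if the coffee pouch is knocked over (angle between coffee_pouch's own z axis and vertical above 0.5 rad).
It also fails if it takes over 45 s, if anything falls off the work surface, if the arm or the gripper's body presses on something with over 40 N, if the wrist force passes 120 N, or if a joint passes its speed limit or range.

### The arm

A 6-joint arm with a two-finger parallel gripper is mounted at the origin on a cart in front of the work surface, level with it; the furniture and walls round the work are solid. World frame = base frame: x ahead of the robot, y to its left, z up, the work surface at z = 0. Lengths are in m, angles in rad, forces in N, time in s.
With the tool pointing down it reaches from about 0.375 to 0.975 m from the base axis. Payload 3.8 kg.
Tool frame: the origin (TCP) lies midway between the tips of the shut fingers; the grasp point (between the pads) lies 19 mm behind it; z points along the fingers, y is the line along which they close (so a half turn about z gives the same grasp; the last joint's range is limited). The gripper opens to 85 mm and grips with 20 to 120 N. Pads are 22 mm wide; open, the fingers measure 114 mm over their backs; the gripper's body (76 mm by 85 mm) begins 54 mm behind the grasp point. The pads swing forward as they close: fully open they stand 13 mm farther back than shut.
Start: joints at [1.308, 0.264, 1.604, -0, 1.274, -0.037], TCP at [0.151, 0.658, 0.231] pointing down, gripper open.
Joint ranges: [-2.63, 2.63], [-0.94, 2.18], [0.31, 2.57], [-1.31, 4.45], [0, 2.66], [-2.55, 2.55]. Speed limits (rad/s): [2.57, 2.57, 3.14, 3.14, 3.14, 3.14].

### API

Orientations are given as a rotation vector (axis times angle).
In Python, from workcell import read_state, vision, ticket gives the robot as it stands. The module is installed in compiled form; this text tells all that it offers.
- The arm moves only by the tool jog_arm, never from a script. Its arguments are lists of equal length, an entry for each row: "turn": the turn, a rotation vector about the tool's x, y, z in rad, a list of three; "delta_pos": the shift along the tool's x, y, z in m, a list of three; "gripper": the finger opening in m, from 0 to 0.0854. In form: {"turn": [[rx, ry, rz], ...], "delta_pos": [[dx, dy, dz], ...], "gripper": [gripper, ...]}. A call has 1 to 20 rows; each row shifts and turns the commanded pose from where the row before left it, along the tool's axes as they then stand; what a row does not reach is not made up. A row lasts 1/12 s, in which the tool goes at most 41.7 mm and 7.16 degrees, less where a joint would pass 70% of its speed; a pose out of reach is approached as far as the arm can. A call with a gripper value outside its range is refused whole. The fingers move at their own pace and stop on an object; "grip_force" is the grip in N (left out, the last holds). Time passes only in rows, so rows that do not move let the fingers close. It gives the time, the measured TCP pose, the force, the opening and the grip force at its end, in the units of the state.
- read_state(): the state, without advancing time (a new reading comes with each control period).
- vision.read_camera(name): name is "side" or "top" or "wrist"; returns the picture (480x640x3 uint8, red, green, blue); there is no depth.
- vision.calibration(name): a dict with "vfov" (degrees; the focal length in pixels is half the picture's height over the tangent of half this angle, whatever the lens; pixels are square), "cx", "cy" (the principal point, pixels), "R" (3x3) and "t" (3): a world point X has camera coordinates R X + t; the wrist camera has in their place "mount" (4x4, takes a point from camera to tool coordinates, whose origin is the TCP and whose axes are the flange's). Camera axes: x right, y down, z forward; pixel columns grow to the right and rows downward; lengths in m; the calibration is good to about 2 mm. A picture is of the moment at which its call begins: read the wrist's pose just before it. calibration takes no time and is no camera call.
- ticket.finish_job(): hands the job in; it is judged then, once.
The state is a dict: "time": time; "q": joint angles; "joint_vel": joint speeds; "joint_torque": joint torques, N m; "tool_pos": TCP position; "tcp_rot": TCP orientation; "wrist_force": force on the tool from outside, world axes, zero at the start; "torque": the same for the moment, N m; "width": opening from 0.0 (shut) to 1.0 (fully open); "grip_force": force on a finger pad.
Only numpy, scipy, OpenCV 4.12 (cv2) and the standard library are available. Lean on these libraries where they do the work, as an engineer would, in place of code of your own. Each camera call takes 0.05 s, during which the arm holds its last target. There are 200 camera calls.

## Working session

There is one attempt and no reset: what is moved stays moved. The work goes in short steps, Python scripts to look and compute and a tool call to move; the robot and the scene stay as the last step left them, time stands still between calls to the robot, and variables do not carry over. Pictures are saved under pics/ and viewed, at most 10 in all, crops included, and the job is handed in when it is done.

Besides the shell and the picture viewer there is one more tool, called after ">>>" as name(argument=value, ...) on one line, values as JSON. jog_arm: Moves the arm, as the interface text tells. Its arguments: {"type":"object","properties":{"turn":{"type":"array","items":{"type":"array","items":{"type":"number"}}},"delta_pos":{"type":"array","items":{"type":"array","items":{"type":"number"}}},"gripper":{"type":"array","items":{"type":"number"}},"grip_force":{"type":"number"}},"required":["turn","delta_pos","gripper"]}

```bash
mkdir -p pics; cat > h.py <<'E'
import numpy as np, cv2
from workcell import read_state, vision, ticket
from scipy.spatial.transform import Rotation as Ro
def cam(n):
    s=read_state(); im=vision.read_camera(n); c=vision.calibration(n); f=240/np.tan(np.radians(c['vfov'])/2)
    if 'R' in c: R=np.array(c['R']).T; o=-R@np.array(c['t'])
    else:
        m=np.array(c['mount']); Rt=Ro.from_rotvec(s['tcp_rot']).as_matrix()
        R=Rt@m[:3,:3]; o=Rt@m[:3,3]+np.array(s['tool_pos'])
    return im,dict(f=f,cx=c['cx'],cy=c['cy'],R=R,o=o)
def ray(c,u,v): return c['R']@np.array([(u-c['cx'])/c['f'],(v-c['cy'])/c['f'],1])
def plane(c,u,v,z):
    d=ray(c,u,v); return c['o']+d*(z-c['o'][2])/d[2]
def tri(obs):
    A=np.zeros((3,3));b=np.zeros(3)
    for c,u,v in obs:
        d=ray(c,u,v);d/=np.linalg.norm(d);P=np.eye(3)-np.outer(d,d);A+=P;b+=P@c['o']
    return np.linalg.solve(A,b)
def proj(c,X):
    p=c['R'].T@(np.array(X)-c['o']); return p[:2]/p[2]*c['f']+[c['cx'],c['cy']]
def red(im):
    h=cv2.cvtColor(im,cv2.COLOR_RGB2HSV); m=(((h[...,0]<8)|(h[...,0]>172))&(h[...,1]>140)&(h[...,2]>70)).astype(np.uint8)
    n,l,st,ce=cv2.connectedComponentsWithStats(m); return [(st[i].tolist(),ce[i].round(1).tolist()) for i in range(1,n) if st[i][4]>15]
E
python3 - <<'E'
from h import *
s=read_state();print(s)
ims=[]
for n in ['side','top']:
    im,c=cam(n);print(n,c['o'],c['R'][:,2],c['f'],red(im));cv2.imwrite(f'pics/{n}0.png',im[...,::-1])
E
```

```text
{'time': 0.0, 'q': array([ 1.30811065e+00,  2.64748082e-01,  1.60537769e+00, -2.45810171e-05,
        1.27371041e+00, -3.68669889e-02]), 'joint_vel': array([-0.00111106,  0.00040753,  0.00026318, -0.00023655, -0.00029256,
        0.00026329]), 'joint_torque': array([ 1.22484085e-03, -5.15127432e+01, -3.67310500e+01,  1.90990763e-04,
        1.29301954e-02,  8.63903381e-06]), 'tool_pos': array([0.15093207, 0.65715342, 0.22996346]), 'tcp_rot': array([-0.35391537, -3.12127839,  0.00348982]), 'wrist_force': array([0.20320515, 0.32050822, 0.06324515]), 'torque': array([-0.01052371,  0.05131561,  0.01007842]), 'grip_force': 0.0, 'width': 1.002495913044676}
side [ 0.80930114 -0.41219385  0.74761729] [-0.32221298  0.5908218  -0.73966776] 441.122393467575 [([282, 231, 17, 29, 406], [289.9, 244.9]), ([358, 262, 9, 4, 20], [362.0, 263.4]), ([445, 328, 22, 20, 177], [455.2, 337.0]), ([240, 333, 11, 15, 66], [244.5, 339.6])]
top [0.43716735 0.09585582 0.96473283] [ 0.11259546  0.01633    -0.99350672] 497.8853347274692 [([390, 57, 11, 16, 98], [395.4, 64.4]), ([468, 237, 15, 6, 70], [475.3, 239.9]), ([355, 241, 20, 17, 288], [364.8, 249.1])]
```

View pics/side0.png

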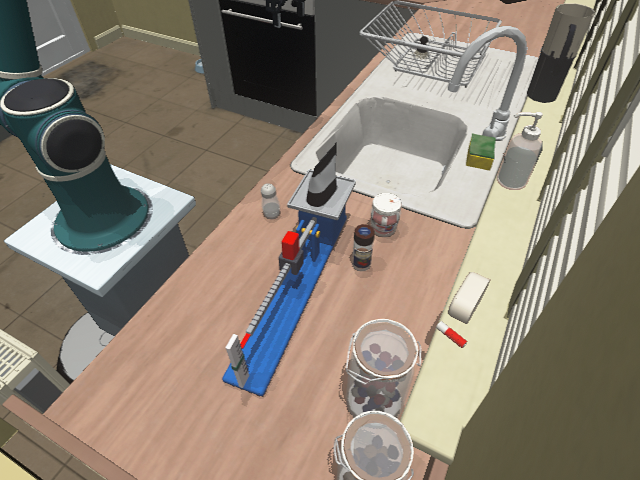

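View pics/top0.png

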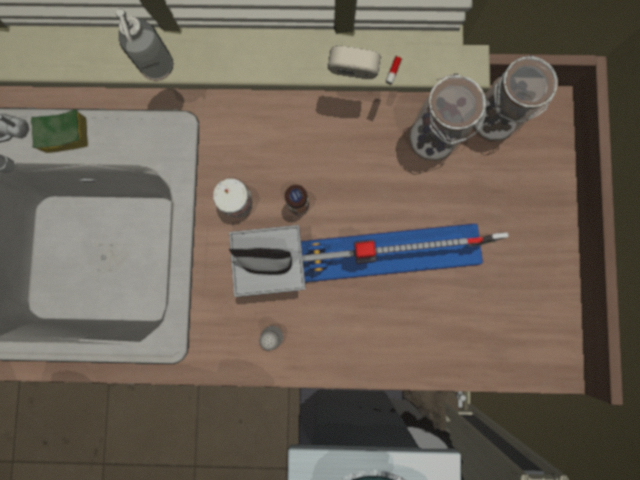

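Side view: red grip at (290,245), pointer at (244,340), by the white index plate. Top view: grip at (365,249), pointer at (475,240), pouch on the platform around (265,258).

```bash
python3 - <<'E'
from h import *
ims={n:cam(n) for n in ['side','top']}
(si,sc),(ti,tc)=ims['side'],ims['top']
rs=red(si);rt=red(ti);print(rs,rt)
g=tri([(sc,*rs[0][1]),(tc,364.8,249.1)])
p=[r for r in rs if abs(r[1][0]-244.5)<8][0]
pt=tri([(sc,*p[1]),(tc,475.3,239.9)])
print('grip',g,'pointer',pt, np.linalg.norm(g-pt))
d=pt-g; print('yaw',np.arctan2(d[0],-d[1]))
# blue foot yaw
h=cv2.cvtColor(ti,cv2.COLOR_RGB2HSV);m=cv2.inRange(h,(100,120,60),(125,255,255))
m=cv2.morphologyEx(m,cv2.MORPH_CLOSE,np.ones((9,9)))
cs=max(cv2.findContours(m,0,2)[0],key=cv2.contourArea);b=cv2.boxPoints(cv2.minAreaRect(cs));print([plane(tc,*q,0.01).round(3).tolist() for q in b])
crop=cv2.resize(si[300:400,200:300],(600,600),interpolation=2)
c2=cv2.resize(ti[200:300,220:520],(800,267),interpolation=2)
cv2.imwrite('pics/c.png',np.vstack([cv2.resize(crop,(330,330)),])[...,::-1]);cv2.imwrite('pics/c2.png',c2[...,::-1])
E
```

```text
[([282, 231, 17, 29, 404], [289.9, 244.9]), ([358, 262, 9, 4, 21], [362.2, 263.3]), ([445, 328, 22, 20, 178], [455.2, 337.0]), ([240, 333, 11, 15, 68], [244.5, 339.5])] [([390, 57, 11, 16, 102], [395.4, 64.4]), ([468, 237, 15, 6, 70], [475.3, 239.9]), ([355, 241, 21, 17, 290], [364.7, 249.1])]
grip [0.51143715 0.03045165 0.13711873] pointer [ 0.53438688 -0.15962757  0.11231728] 0.1930593500128809
yaw 0.12015608976174184
[[0.536, 0.143, 0.01], [0.577, -0.195, 0.01], [0.501, -0.202, 0.01], [0.46, 0.134, 0.01]]
```

View pics/c.png

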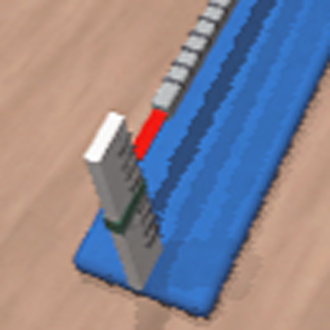

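The crop shows the pointer well above the dark/green band on the plate: pointer is high, so the weight must go outward.

```bash
python3 - <<'E'
from h import *
s=read_state();R=Ro.from_rotvec(s['tcp_rot']).as_matrix();print(R.round(3))
print(np.array(vision.calibration('wrist')['mount']).round(3))
im,c=cam('top')
ctr=np.mean([plane(c,*q,.127-.006) for q in [(231,232),(300,228),(303,291),(235,296)]],axis=0)
a=.12;y=np.array([-np.sin(a),np.cos(a),0]);o=ctr-.085*y;print('platform',ctr,'origin',o)
for n,p in [('grip',[.5114,.0305,.137]),('ptr',[.5344,-.1596,.112])]:
    print(n,(np.array(p)-o)@y,(np.array(p)-o)@np.array([y[1],-y[0],0]))
print(R.T@(np.array([.50,.03,.35])-s['tool_pos']))
E
```

```text
[[-0.975  0.224 -0.   ]
 [ 0.224  0.975 -0.001]
 [ 0.    -0.001 -1.   ]]
[[-0.001 -0.95  -0.312  0.081]
 [ 1.    -0.001 -0.001  0.   ]
 [ 0.    -0.312  0.95  -0.143]
 [ 0.     0.     0.     1.   ]]
platform [0.48913049 0.19496031 0.121     ] origin [0.49930603 0.11057158 0.121     ]
grip -0.08094354864315359 0.002421452664634476
ptr -0.2724298510866187 0.0024987606836498507
[-0.48062298 -0.53354209 -0.11884874]
```

>>> jog_arm(turn=[[0, 0, 0], [0, 0, 0], [0, 0, 0], [0, 0, 0], [0, 0, 0], [0, 0, 0], [0, 0, 0], [0, 0, 0], [0, 0, 0], [0, 0, 0], [0, 0, 0], [0, 0, 0], [0, 0, 0], [0, 0, 0], [0, 0, 0], [0, 0, 0], [0, 0, 0], [0, 0, 0], [0, 0, 0], [0, 0, 0]], delta_pos=[[0, 0, -0.03], [0, 0, -0.03], [0, 0, -0.03], [0, 0, -0.03], [-0.024, -0.0267, 0], [-0.024, -0.0267, 0], [-0.024, -0.0267, 0], [-0.024, -0.0267, 0], [-0.024, -0.0267, 0], [-0.024, -0.0267, 0], [-0.024, -0.0267, 0], [-0.024, -0.0267, 0], [-0.024, -0.0267, 0], [-0.024, -0.0267, 0], [-0.024, -0.0267, 0], [-0.024, -0.0267, 0], [-0.024, -0.0267, 0], [-0.024, -0.0267, 0], [-0.024, -0.0267, 0], [-0.024, -0.0267, 0]], gripper=[0.0854, 0.0854, 0.0854, 0.0854, 0.0854, 0.0854, 0.0854, 0.0854, 0.0854, 0.0854, 0.0854, 0.0854, 0.0854, 0.0854, 0.0854, 0.0854, 0.0854, 0.0854, 0.0854, 0.0854])

```text
time: 1.92
tool_pos: [0.4301, 0.1538, 0.3515]
tcp_rot: [0.354, 3.121, 0.001]
wrist_force: [0.5, 0.3, -0.8]
width: 0.998
grip_force: 0.0
```

>>> jog_arm(turn=[[0, 0, 0], [0, 0, 0], [0, 0, 0], [0, 0, 0], [0, 0, 0.12], [0, 0, 0.12], [0, 0, 0.12], [0, 0, 0.12], [0, 0, 0.12], [0, 0, 0.12], [0, 0, 0.12], [0, 0, 0.12], [0, 0, 0.12], [0, 0, 0.12], [0, 0, 0.024], [0, 0, 0]], delta_pos=[[-0.024, -0.0267, 0], [-0.024, -0.0267, 0], [-0.024, -0.0267, 0], [-0.024, -0.0267, 0], [0, 0, 0], [0, 0, 0], [0, 0, 0], [0, 0, 0], [0, 0, 0], [0, 0, 0], [0, 0, 0], [0, 0, 0], [0, 0, 0], [0, 0, 0], [0, 0, 0], [0, 0, 0]], gripper=[0.0854, 0.0854, 0.0854, 0.0854, 0.0854, 0.0854, 0.0854, 0.0854, 0.0854, 0.0854, 0.0854, 0.0854, 0.0854, 0.0854, 0.0854, 0.0854])

```text
time: 3.25
tool_pos: [0.4993, 0.03, 0.3512]
tcp_rot: [-2.081, -2.353, 0.0]
wrist_force: [-0.4, -0.0, -0.1]
width: 0.998
grip_force: 0.0
```

```bash
python3 - <<'E'
from h import *
s=read_state();R=Ro.from_rotvec(s['tcp_rot']).as_matrix();print(s['time'],s['tool_pos'],R.round(3),s['q'].round(2))
im,c=cam('wrist');cv2.imwrite('pics/w1.png',im[...,::-1]);r=red(im);print(r)
for st,ce in r: print(ce,plane(c,*ce,.158).round(4), [plane(c,u,v,.158).round(4).tolist() for u,v in [(st[0],st[1]),(st[0]+st[2],st[1]+st[3])]])
print(proj(c,[.5114,.0305,.158]))
E
```

```text
3.25 [0.49928974 0.02995249 0.35123553] [[-0.122  0.992 -0.   ]
 [ 0.992  0.122  0.   ]
 [ 0.    -0.    -1.   ]] [ 0.01 -0.12  1.8   0.    1.47 -0.11]
[([314, 184, 26, 37, 882], [326.6, 202.0]), ([613, 276, 27, 19, 282], [627.2, 285.7]), ([320, 345, 7, 17, 105], [323.2, 352.3])]
[326.6, 202.0] [0.51   0.0352 0.158 ] [[0.4965, 0.0504, 0.158], [0.5249, 0.0187, 0.158]]
[627.2, 285.7] [ 0.8179 -0.0128  0.158 ] [[0.8, -0.0044, 0.158], [0.8346, -0.0211, 0.158]]
[323.2, 352.3] [ 0.5279 -0.1265  0.158 ] [[0.5234, -0.118, 0.158], [0.5335, -0.1381, 0.158]]
[327.39351807 207.0991451 ]
```

View pics/w1.png

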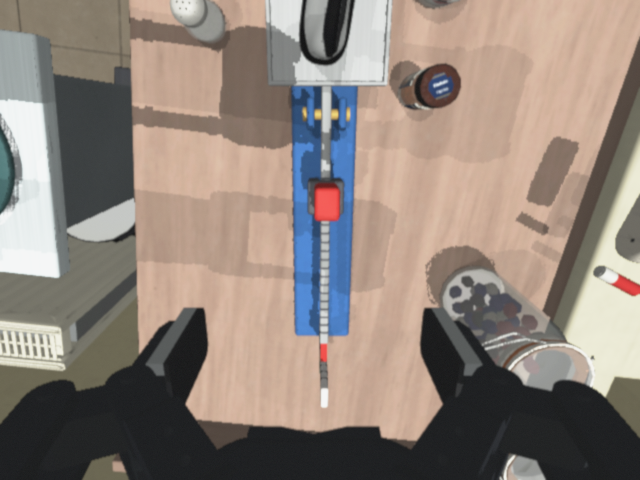

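Wrist view: red block top at (327,202), pointer at (323,352), pouch well clear at the top edge; block size measures 28×32 mm as expected. Go down and grasp.

>>> jog_arm(turn=[[0, 0, 0], [0, 0, 0], [0, 0, 0], [0, 0, 0], [0, 0, 0], [0, 0, 0], [0, 0, 0], [0, 0, 0], [0, 0, 0], [0, 0, 0], [0, 0, 0]], delta_pos=[[0.001, 0.006, 0], [0.001, 0.005, 0.02], [0, 0, 0.03], [0, 0, 0.03], [0, 0, 0.03], [0, 0, 0.03], [0, 0, 0.03], [0, 0, 0.03], [0, 0, 0.016], [0, 0, 0.01], [0, 0, 0]], gripper=[0.0854, 0.0854, 0.0854, 0.0854, 0.0854, 0.0854, 0.0854, 0.0854, 0.0854, 0.0854, 0.0854])

```text
time: 4.22
tool_pos: [0.5084, 0.0333, 0.1226]
tcp_rot: [-2.079, -2.35, 0.005]
wrist_force: [-0.5, 0.7, 0.2]
width: 0.998
grip_force: 0.0
```

>>> jog_arm(turn=[[0, 0, 0], [0, 0, 0], [0, 0, 0], [0, 0, 0], [0, 0, 0], [0, 0, 0], [0, 0, 0], [0, 0, 0], [0, 0, 0], [0, 0, 0], [0, 0, 0], [0, 0, 0]], delta_pos=[[0, 0, 0], [0, 0, 0], [0, 0, 0], [0, 0, 0], [0, 0, 0], [0, 0, 0], [0, 0, 0], [0, 0, 0], [0, 0, 0], [0, 0, 0], [0, 0, 0], [0, 0, 0]], gripper=[0.07, 0.06, 0.05, 0.04, 0.035, 0.03, 0.026, 0.022, 0.018, 0.018, 0.018, 0.018], grip_force=20)

```text
time: 5.22
tool_pos: [0.511, 0.0333, 0.1258]
tcp_rot: [2.082, 2.351, 0.002]
wrist_force: [5.0, 0.5, 1.2]
width: 0.277
grip_force: 23.5
```

```bash
python3 - <<'E'
from h import *
s=read_state();print({k:s[k] for k in('time','tool_pos','wrist_force','width','grip_force')})
im,c=cam('side');print(red(im))
E
```

```text
{'time': 5.2167, 'tool_pos': array([0.51102433, 0.03328126, 0.12579324]), 'wrist_force': array([4.96395355, 0.49282729, 1.22005136]), 'width': 0.2772660595349418, 'grip_force': 23.482188284397125}
[([282, 231, 15, 29, 321], [288.3, 246.0]), ([358, 262, 9, 4, 20], [362.0, 263.4]), ([445, 328, 22, 20, 176], [455.3, 337.0]), ([240, 333, 11, 15, 65], [244.5, 339.7])]
```

>>> jog_arm(turn=[[0, 0, 0], [0, 0, 0], [0, 0, 0], [0, 0, 0], [0, 0, 0], [0, 0, 0], [0, 0, 0], [0, 0, 0], [0, 0, 0], [0, 0, 0], [0, 0, 0], [0, 0, 0], [0, 0, 0], [0, 0, 0]], delta_pos=[[-0.005, 0, -0.0004], [-0.005, 0, -0.0004], [-0.005, 0, -0.0004], [-0.005, 0, -0.0004], [-0.005, 0, -0.0004], [-0.005, 0, -0.0004], [-0.005, 0, -0.0004], [-0.005, 0, -0.0004], [-0.005, 0, -0.0004], [-0.005, 0, -0.0004], [-0.005, 0, -0.0004], [-0.005, 0, -0.0004], [0, 0, 0], [0, 0, 0]], gripper=[0.018, 0.018, 0.018, 0.018, 0.018, 0.018, 0.018, 0.018, 0.018, 0.018, 0.018, 0.018, 0.018, 0.018])

```text
time: 6.43
tool_pos: [0.5182, -0.0267, 0.1302]
tcp_rot: [2.082, 2.35, 0.002]
wrist_force: [6.1, -0.1, -0.6]
width: 0.281
grip_force: 23.2
```

>>> jog_arm(turn=[[0, 0, 0], [0, 0, 0], [0, 0, 0], [0, 0, 0], [0, 0, 0], [0, 0, 0], [0, 0, 0], [0, 0, 0], [0, 0, 0], [0, 0, 0], [0, 0, 0], [0, 0, 0], [0, 0, 0], [0, 0, 0], [0, 0, 0], [0, 0, 0], [0, 0, 0], [0, 0, 0]], delta_pos=[[0, 0, 0], [0, 0, 0], [0, 0, 0], [0, 0, 0], [0, 0, 0], [0, 0, 0], [0, 0, 0], [0, 0, 0], [0, 0, 0], [0, 0, 0], [0, 0, 0], [0, 0, 0], [0, 0, 0], [0, 0, 0], [0, 0, 0], [0, 0, 0], [0, 0, 0], [0, 0, 0]], gripper=[0.03, 0.04, 0.05, 0.06, 0.07, 0.0854, 0.0854, 0.0854, 0.0854, 0.0854, 0.0854, 0.0854, 0.0854, 0.0854, 0.0854, 0.0854, 0.0854, 0.0854])

```text
time: 7.93
tool_pos: [0.5173, -0.0263, 0.1301]
tcp_rot: [-2.083, -2.352, 0.0]
wrist_force: [-0.1, 0.7, 0.1]
width: 0.999
grip_force: 0.0
```

```bash
python3 - <<'E'
from h import *
s=read_state();print({k:s[k] for k in('time','tool_pos','wrist_force','width')})
im,c=cam('side');r=red(im);print(r)
ti,tc=cam('top');print(red(ti))
o=np.array([.4993,.1106,0]);y=np.array([-.1197,.9928,0]);x=np.array([.9928,.1197,0])
for z in (.07,.08,.09,.1,.11): print(z,proj(c,o-.2725*y+x*.0025+[0,0,z]).round(1))
cv2.imwrite('pics/s2.png',cv2.resize(im[150:400,180:400],(704,600*800//800),interpolation=cv2.INTER_CUBIC)[...,::-1])
E
```

```text
{'time': 7.9333, 'tool_pos': array([ 0.51728952, -0.02628592,  0.13007424]), 'wrist_force': array([-0.13220393,  0.70912814,  0.10070523]), 'width': 0.9992240540965834}
[([266, 260, 20, 29, 435], [275.8, 274.0]), ([358, 262, 9, 4, 21], [362.2, 263.3]), ([445, 328, 22, 20, 176], [455.3, 337.0]), ([242, 340, 10, 15, 63], [246.4, 346.5])]
[([390, 57, 11, 16, 97], [395.3, 64.4])]
0.07 [247.5 352.1]
0.08 [246.7 349.2]
0.09 [245.9 346.3]
0.1 [245.1 343.3]
0.11 [244.3 340.3]
```

View pics/s2.png

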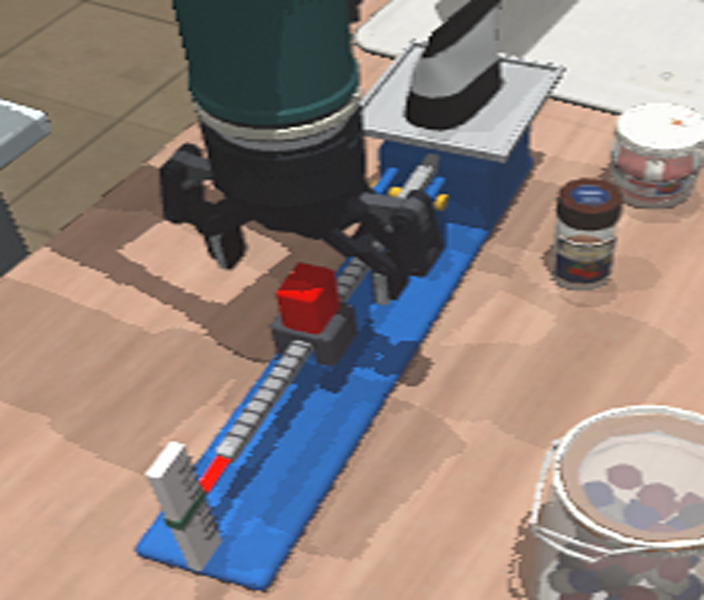

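Pouch still upright; pointer near the band (red tip at about (203,490) in the crop, band at (190,515)). Retreat upward and check more closely.

>>> jog_arm(turn=[[0, 0, 0], [0, 0, 0], [0, 0, 0], [0, 0, 0], [0, 0, 0], [0, 0, 0], [0, 0, 0], [0, 0, 0], [0, 0, 0], [0, 0, 0], [0, 0, 0], [0, 0, 0]], delta_pos=[[0, 0, -0.01], [0, 0, -0.02], [0, 0, -0.03], [0, 0, -0.03], [0, 0, -0.03], [0, 0, -0.02], [0, -0.03, 0], [0, -0.03, 0], [0, -0.03, 0], [0, -0.03, 0], [0, 0, 0], [0, 0, 0]], gripper=[0.0854, 0.0854, 0.0854, 0.0854, 0.0854, 0.0854, 0.0854, 0.0854, 0.0854, 0.0854, 0.0854, 0.0854])

```text
time: 9.03
tool_pos: [0.3975, -0.0409, 0.2711]
tcp_rot: [2.083, 2.349, 0.002]
wrist_force: [0.2, -0.5, 0.1]
width: 1.002
grip_force: 0.0
```

```bash
python3 - <<'E'
from h import *
s=read_state();print(s['time'],s['tool_pos'])
V={n:cam(n) for n in('side','top','wrist')}
for n,(im,c) in V.items(): print(n,red(im))
w,c=V['wrist'];o=np.array([.4993,.1106,0]);y=np.array([-.1197,.9928,0])
u,v=proj(c,o-.28*y+[0,0,.09]);print(u,v)
u,v=int(u),int(v);si=V['side'][0][320:400,210:290]
a=w[max(0,v-60):v+60,max(0,u-60):u+60]
h=lambda t:cv2.resize(t,(400,400*t.shape[0]//t.shape[1]),interpolation=cv2.INTER_CUBIC)[:400]
a,b=h(a),h(si);k=min(len(a),len(b));cv2.imwrite('pics/p3.png',np.hstack([a[:k],b[:k]])[...,::-1])
E
```

```text
9.0333 [ 0.39752133 -0.04089526  0.27106841]
side [([266, 260, 20, 29, 438], [275.7, 273.8]), ([358, 262, 9, 4, 20], [362.0, 263.4]), ([445, 328, 22, 20, 176], [455.3, 337.0]), ([242, 340, 10, 15, 61], [246.3, 346.6])]
top [([390, 57, 11, 16, 99], [395.4, 64.4]), ([393, 238, 21, 16, 292], [403.2, 245.8]), ([465, 239, 14, 6, 63], [471.5, 241.4])]
wrist [([440, 204, 50, 51, 2061], [464.2, 228.8])]
429.95609337212795 344.91552668091856
```

View pics/p3.png

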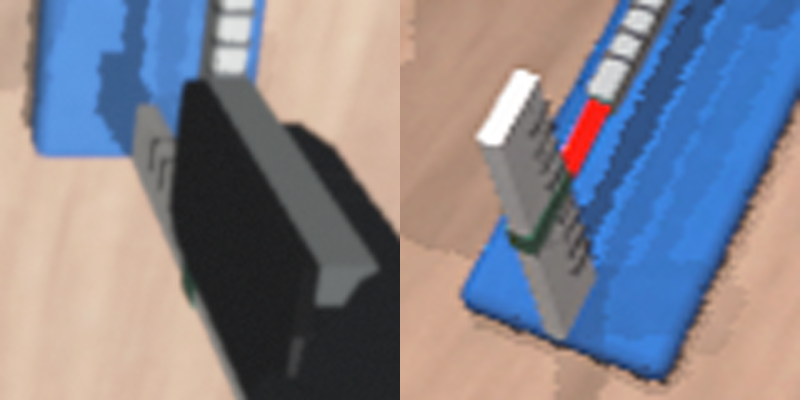

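The side crop shows the pointer's tip meeting the plate right at the green band (568,175); the wrist view is blocked by a finger. One numeric check of tilt, then hand in if it agrees.

```bash
python3 - <<'E'
from h import *
(si,sc),(ti,tc)=cam('side'),cam('top')
p=[r[1] for r in red(si) if abs(r[1][0]-246)<5][0];t=[r[1] for r in red(ti) if abs(r[1][0]-471)<5][0]
X=tri([(sc,*p),(tc,*t)]);tilt=(X[2]-.09)/.2725;print(X,tilt)
if abs(tilt)<.014: print(ticket.finish_job())
E
```

```text
[ 0.5343027  -0.15995562  0.08927354] -0.0026658994325430853
the job is handed in; nothing more can be done
None
```

I slid the weight out about 60 mm and handed the job in at about 9 s: the beam measured about −0.003 rad from level with the pointer in the green band, and the pouch was still upright on its platform after I let go; no verdict came back.

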